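Brace the tack jar in its rest, unscrew its tight cap and hold it just above

TASK

Stand the six-sided glass jar of tacks upright and fully down in the six-sided pocket of the wooden jar rest, so that it cannot turn, then unscrew its tight cap anticlockwise. Stop turning when the thread lets go, lift the cap straight up until it is just clear of the jar's mouth (about 2 cm up), and finish there, still holding the cap in the gripper over the jar, which stays fully seated in the rest. Leave the other things on the desk where they are.

Things in the scene. Friction and masses are not known exactly. Their poses are not given: they have to be found in the camera images.
- jar_center (a point): Loose six-sided glass jar of brass tacks, 0.3 to 0.5 kg, upright. Glass 42 mm across flats, 48 over corners, 46 high with sloping shoulder; round neck 35 mm wide up to 57 mm. Point on its axis, 23 mm above its underside; z up, x square to a flat (same every 60 deg). May be carried by the cap or the glass. Out of the rest it just turns with the cap.
- cap_center (a point): Centre of the jar's round ribbed aluminium screw cap, 52 mm wide, 20 high; closed, its underside is 47 and this point 57 mm above the jar's underside. Needs about 0.25 N m to turn. While the thread holds, pulling lifts the whole jar; once free it weighs 60 g, lifts straight up guided on the jar's axis (at most 120 mm), falls back if let go. 10 mm of lift clears the neck.
- cap_turn (a joint): Turn of the cap on the jar, rad, growing anticlockwise from above (unscrewing); 0 is fully tight. Starts between 0 and 0.4; the thread lets go at 2.5, so 2.1 to 2.5 (120 to 145 deg) from the start. The cap rises 1 mm per rad as it turns. Past 3.7 is turned too far.
- rest_in (a point): Jar rest: pale wooden six-sided block fixed to the desk, 69 mm across flats, 30 high, with a six-sided pocket 45 mm across flats, 24 deep, its mouth flared to 56 mm over the top 6 mm. Point: centre of the pocket's floor, 6 mm above the desk; z up, x square to a pocket flat (same every 60 deg). A seated jar has its centre 23 mm above this point and can turn only about 8 deg.
- eraser: Bystander: small white and blue eraser, 21x44x12 mm, origin under its centre.
- clip_tin: Bystander: closed round flat tin, 63 mm across, 24 mm high, origin under its centre.
- rubber_stamp: Bystander: wooden-handled rubber stamp standing upright, 25x48x67 mm, origin under its centre.
- ink_bottle: Bystander: square ink bottle with a black cap, 47x46x58 mm, origin under its centre.
Things that resemble listed ones, but are neither listed nor needed, are in the scene too. Of the things like the part that bears jar_center, leave any that is pink; of the rest the larger one is meant. Of the things like the part that bears rest_in, leave any that is turquoise; of the rest the smaller one is meant.

How it is judged:
By the outcome, as a careful person would: the job done as asked, in the order asked, and still so for the second after the job is handed in, while the arm keeps its last pose, push and grip.
It also fails if it takes over 48 s, if anything falls off the work surface, if the arm or the gripper's body presses on something with over 40 N, if the wrist force passes 120 N, or if a joint passes its speed limit or range.

ROBOT

A 6-joint arm with a two-finger parallel gripper is mounted at the origin on a cart in front of the work surface, level with it; the furniture and walls round the work are solid. World frame = base frame: x ahead of the robot, y to its left, z up, the work surface at z = 0. Lengths are in m, angles in rad, forces in N, time in s.
With the tool pointing down it reaches from about 0.4 to 0.925 m from the base axis. Payload 3.4 kg.
Tool frame: the origin (TCP) lies at the very end of the fingers, on their centre line; the grasp point (between the pads) lies 19 mm behind it; z points along the fingers, y is the line along which they close (so a half turn about z gives the same grasp; the last joint's range is limited). The gripper opens to 85 mm and grips with 20 to 120 N. Pads are 22 mm wide; open, the fingers measure 114 mm over their backs; the gripper's body (76 mm by 85 mm) begins 54 mm behind the grasp point. The pads swing forward as they close: fully open they stand 13 mm farther back than shut.
Start: joints at [-1.246, 0.307, 1.506, -0, 1.328, -0.073], TCP at [0.223, -0.53, 0.231] pointing down, gripper open.
Joint ranges: [-3.12, 3.12], [-1.05, 2.28], [0.14, 2.33], [-1.42, 4.57], [0.1, 2.73], [-2.68, 2.68]. Speed limits (rad/s): [2.57, 2.57, 3.14, 3.14, 3.14, 3.14].

INTERFACE

Orientations are given as [roll, pitch, yaw] about the fixed x, y, z axes, in that order (R = Rz(yaw) Ry(pitch) Rx(roll)).
In Python, from station import robot, snapshot, camera_model, look_for, landmark_of gives the robot as it stands.
- The arm moves only by the tool carry_out, never from a script. Its argument "moves" is a list of rows, each a list of 7 numbers: the shift along the tool's x, y, z in m, then the turn, a rotation vector about the tool's x, y, z in units of 8 degrees (1.0 is 8 degrees), then the finger opening in m, from 0 to 0.0854. In form: [[dx, dy, dz, rx, ry, rz, hand], ...]. A call has 1 to 8 rows; each row shifts and turns the commanded pose from where the row before left it, along the tool's axes as they then stand; what a row does not reach is not made up. A row lasts 1/8 s, in which the tool goes at most 62.5 mm and 10.7 degrees, less where a joint would pass 70% of its speed; a pose out of reach is approached as far as the arm can. A call with a gripper value outside its range is refused whole. The fingers move at their own pace and stop on an object; "squeeze" is the grip in N (left out, the last holds). Time passes only in rows, so rows that do not move let the fingers close. It gives the time, the measured TCP pose, the force, the opening and the grip force at its end, in the units of the state.
- robot.get_obs(): the state, without advancing time (a new reading comes with each control period).
- snapshot(name): name is "scene" or "top"; returns the picture (420x560x3 uint8, blue, green, red); there is no depth.
- camera_model(name): a dict with "fov_y" (degrees; the focal length in pixels is half the picture's height over the tangent of half this angle, whatever the lens; pixels are square), "cx", "cy" (the principal point, pixels), "eye" and "orientation" of the camera in the world. Camera axes: x right, y down, z forward; pixel columns grow to the right and rows downward; lengths in m; the calibration is good to about 2 mm. A picture is of the moment at which its call begins. camera_model takes no time and is no camera call.
- robot.hand_in(): hands the job in; it is judged then, once.
Trained networks look in the newest picture that a camera, given by its name, has taken for a name from the list of things; names that differ only in an ending like _2 or _b are one class to them, and where a whole thing is asked for, a point or a joint stands for the part that bears it (a point fixed in the world has none). Each returns a list of dicts, best first, with "p" (0 to 1); they miss things now and then, are a little off and sometimes report something else, mostly with a low value. They report only what shows in the picture. A call takes as long as a camera call. They do not tell look-alikes from the thing itself.
- look_for(label, camera): "rect" ([centre column, centre row, width, height] in pixels, round what is visible of it).
- landmark_of(label, camera): "location" ([row, column] in pixels: a listed point, or the origin of a listed thing).
The state is a dict: "t": time; "qpos": joint angles; "qvel": joint speeds; "tau": joint torques, N m; "position": TCP position; "tool_rot": TCP orientation; "force": force on the tool from outside, world axes, zero at the start; "torque": the same for the moment, N m; "grip_width": finger opening in m; "grasp_force": force on a finger pad.
Only numpy, scipy, OpenCV 4.12 (cv2) and the standard library are available. Lean on these libraries where they do the work, as an engineer would, in place of code of your own. Each camera call takes 0.05 s, during which the arm holds its last target. There are 200 camera calls.

## Working session

There is one attempt and no reset: what is moved stays moved. The work goes in short steps, Python scripts to look and compute and a tool call to move; the robot and the scene stay as the last step left them, time stands still between calls to the robot, and variables do not carry over. Pictures are saved under pics/ and viewed, at most 10 in all, crops included, and the job is handed in when it is done.

Besides the shell and the picture viewer there is one more tool, called after "Emit:" as a command line: name --pt "numbers of a row" for each row, then --argument value for the rest. carry_out: Moves the arm, as the interface text tells. Its arguments: {"type":"object","properties":{"moves":{"type":"array","items":{"type":"array","items":{"type":"number"}}},"squeeze":{"type":"number"}},"required":["moves"]}

```bash
mkdir -p pics
cat > h.py <<'E'
import numpy as np, cv2
from scipy.spatial.transform import Rotation as R
from station import robot, snapshot, camera_model, look_for, landmark_of
def cam(n):
    m=camera_model(n); o=np.array(m["orientation"],float)
    Rm=o if o.shape==(3,3) else (R.from_euler('xyz',o).as_matrix() if o.size==3 else None)
    f=210/np.tan(np.radians(m["fov_y"])/2)
    return m,Rm,f
def ray(n,row,col,z):
    m,Rm,f=cam(n); d=Rm@np.array([(col-m["cx"])/f,(row-m["cy"])/f,1]); e=np.array(m["eye"])
    return e+d*(z-e[2])/d[2]
def proj(n,p):
    m,Rm,f=cam(n); c=Rm.T@(np.array(p)-m["eye"]); return [m["cx"]+f*c[0]/c[2], m["cy"]+f*c[1]/c[2]]
E
python3 - <<'E'
from h import *
for n in("scene","top"):
    print(n,camera_model(n)); cv2.imwrite(f"pics/{n}0.png",snapshot(n))
    for l,z in(("jar_center",.023),("cap_center",.057),("rest_in",.006)):
        for d in landmark_of(l,n): print(l,round(d["p"],2),np.round(d["location"],1),np.round(ray(n,*d["location"],z),4))
print(robot.get_obs())
E
```

```text
scene {'fov_y': 48.5637685838264, 'cx': 277.09031757872714, 'cy': 209.28309426917377, 'eye': array([-0.01318344,  0.66390509,  0.65068293]), 'orientation': array([-2.20992278,  0.00944368, -2.33196199])}
jar_center 0.76 [249.8 299.3] [0.4716 0.1482 0.023 ]
jar_center 0.75 [295.1 242.2] [0.4578 0.3108 0.023 ]
jar_center 0.64 [251.1 249.5] [0.5389 0.2231 0.023 ]
cap_center 0.76 [236.5 249.6] [0.5417 0.2184 0.057 ]
cap_center 0.58 [278.6 240.2] [0.465  0.3069 0.057 ]
cap_center 0.55 [240.6 298.4] [0.4654 0.158  0.057 ]
rest_in 0.74 [217.4 260.9] [0.6224 0.1175 0.006 ]
rest_in 0.65 [276.1 331.5] [0.3876 0.1445 0.006 ]
rest_in 0.56 [202.9 309.4] [ 0.5841 -0.0021  0.006 ]
top {'fov_y': 49.492981394342664, 'cx': 280.80780619371035, 'cy': 212.35569379091453, 'eye': array([0.48819418, 0.13574545, 0.91915976]), 'orientation': array([-3.03216593, -0.02042032, -1.55485939])}
jar_center 0.62 [236.9 224.1] [0.5365 0.2295 0.023 ]
jar_center 0.59 [273.5 183. ] [0.4641 0.3071 0.023 ]
jar_center 0.53 [272.9 267.2] [0.4677 0.1437 0.023 ]
cap_center 0.76 [269.2 266.9] [0.4754 0.144  0.057 ]
cap_center 0
[... 206 characters left out ...]
.79 [317.3 271.1] [0.3809 0.1345 0.006 ]
{'t': 0.4, 'qpos': array([-1.24649902e+00,  3.06940218e-01,  1.50661575e+00,  1.66567047e-05,
        1.32842463e+00, -7.34875658e-02]), 'qvel': array([-0.00235966, -0.0013277 , -0.001409  ,  0.00116907,  0.00011981,
       -0.00029678]), 'tau': array([-1.32409710e-03, -4.56964409e+01, -2.51919580e+01, -2.05364322e-04,
        5.17968481e-03,  1.36352787e-05]), 'position': array([ 0.22269236, -0.5299931 ,  0.23114293]), 'tool_rot': array([-3.14120694e+00, -4.46086662e-05,  3.97780868e-01]), 'force': array([0.19212685, 0.09694557, 0.08891925]), 'torque': array([0.01324829, 0.04602836, 0.05103763]), 'grasp_force': 0.0, 'grip_width': 0.08530496726444807}
```

View pics/scene0.png

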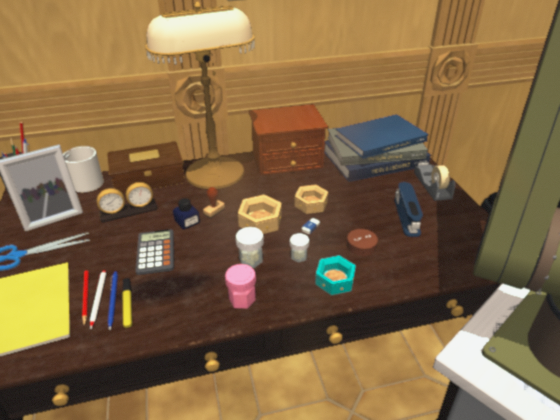

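View pics/top0.png

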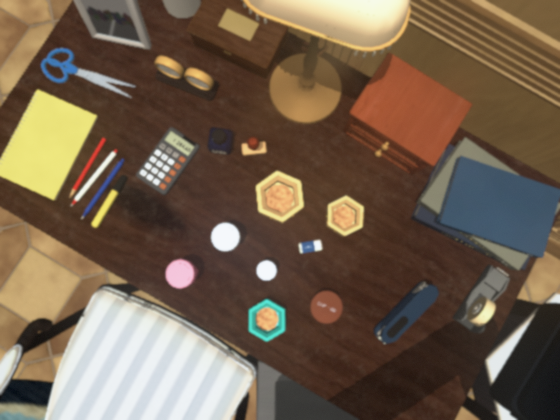

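The scene view shows the pink jar at (241,287), the larger white-capped jar at (250,247), the small jar at (299,248), and the wooden rests at (260,214, large) and (311,198, small), with a turquoise one at (335,275). The top view shows the target jar cap at (225,237) and the small rest at (345,216).

```bash
cat >> h.py <<'E'
def hexv(x,y,yaw,af,z):  # corners; x square to a flat
    a=yaw+np.pi/6+np.arange(6)*np.pi/3; r=af/np.sqrt(3)
    return np.c_[x+r*np.cos(a),y+r*np.sin(a),np.full(6,z)]
def circ(x,y,r,z):
    a=np.linspace(0,2*np.pi,48,endpoint=False); return np.c_[x+r*np.cos(a),y+r*np.sin(a),np.full(48,z)]
def hull(n,P,s=8):
    p=np.array([proj(n,q) for q in P]); return cv2.convexHull((p*s).astype(np.float32))/s
E
python3 - <<'E'
from h import *
from scipy.optimize import minimize
ims={n:snapshot(n) for n in("scene","top")}
def sub(n,c,w): c0=[int(c[0])-w,int(c[1])-w]; return c0
S=6;W=32
def mask(n,c,lo,hi):
    x,y=int(c[0])-W,int(c[1])-W
    h=cv2.cvtColor(ims[n][y:y+2*W,x:x+2*W],cv2.COLOR_BGR2HSV)
    h=cv2.resize(h,None,fx=S,fy=S,interpolation=cv2.INTER_CUBIC)
    m=cv2.inRange(h,lo,hi); 
    k,l,st,ce=cv2.connectedComponentsWithStats(m); i=l[int((c[1]-y)*S),int((c[0]-x)*S)]
    if i==0: i=1+np.argmax(st[1:,4])
    m=(l==i).astype(np.uint8); cs,_=cv2.findContours(m,0,1); m[:]=0; cv2.drawContours(m,[max(cs,key=cv2.contourArea)],-1,1,-1)
    return m,(x,y)
def ren(n,P,o,shape):
    h=hull(n,P); m=np.zeros(shape,np.uint8); q=((h.reshape(-1,2)-o+.5)*S-.5)
    cv2.fillConvexPoly(m,np.round(q*16).astype(np.int32),1,shift=4); return m
def fit(model,ms,x0,sc):
    def cost(p): return sum(1-(a&m).sum()/(a|m).sum() for n,(m,o) in ms.items() for a in[ren(n,model(p),o,m.shape)])
    best=min((minimize(cost,np.r_[x0[:2],yy],method='Nelder-Mead',options=dict(initial_simplex=np.r_[x0[:2],yy]+np.vstack([np.zeros(len(sc)),np.diag(sc)]))) for yy in(x0[2] if len(sc)==3 else [[]])),key=lambda r:r.fun)
    return best
lo,hi=(8,60,110),(35,255,255)
restm=lambda p:np.r_[hexv(*p,.069,0),hexv(*p,.069,.03)]
x0=[.585,-.003]
ms={n:mask(n,proj(n,[*x0,.025]),lo,hi) for n in ims}
r=fit(restm,ms,[*x0,[[0],[.35],[-.35]]],[.004,.004,.3]); print("rest",r.x,np.degrees(r.x[2]),r.fun)
for n in ims:
    r1=fit(restm,{n:ms[n]},[*x0,[[r.x[2]]]],[.004,.004,.1]); print(n,r1.x,r1.fun)
x0=[.537,.227]
capm=lambda p:circ(*p,.026,.067) 
mt={"top":mask("top",proj("top",[*x0,.067]),(0,0,170),(180,60,255))}
c=fit(lambda p:np.r_[circ(*p,.026,.067),circ(*p,.026,.047)],mt,x0,[.004,.004]); print("cap",c.x,c.fun)
tiles=[]
for (x,y,z) in((*r.x[:2],.02),(*c.x,.035)):
  for n in ims:
    u,v=map(int,proj(n,[x,y,z])); w=28
    t=cv2.resize(ims[n][v-w:v+w,u-w:u+w],(400,300) if 0 else (300,300),interpolation=cv2.INTER_CUBIC)
    k=300/56
    d=lambda h,col:cv2.polylines(t,[np.round((h.reshape(-1,2)-[u-w,v-w]+.5)*k).astype(np.int32)],True,col,1)
    if z==.02: d(hull(n,restm(r.x)),(255,0,0))
    else: d(hull(n,circ(*c.x,.026,.067)),(255,0,0)); n=="scene" and d(hull(n,circ(*c.x,.026,.047)),(0,255,0))
    tiles.append(t)
cv2.imwrite("pics/t1.png",np.vstack([np.hstack(tiles[:2]),np.hstack(tiles[2:])]))
E
```

```text
Traceback (most recent call last):
  File "h.py", line 20, in hull
    p=np.array([proj(n,q) for q in P]); return cv2.convexHull((p*s).astype(np.float32))/s
                ~~~~^^^^^
  File "h.py", line 13, in proj
    m,Rm,f=cam(n); c=Rm.T@(np.array(p)-m["eye"]); return [m["cx"]+f*c[0]/c[2], m["cy"]+f*c[1]/c[2]]
           ~~~^^^
  File "h.py", line 5, in cam
    m=camera_model(n); o=np.array(m["orientation"],float)
ValueError: time passes only in moves, steps and waits
```

```bash
sed -i 's/^def cam(n):/from functools import lru_cache\n@lru_cache\ndef cam(n):/' h.py
cat >> h.py <<'E'
from scipy.optimize import minimize
S=6;W=32
def mask(im,c,lo,hi):
    x,y=int(c[0])-W,int(c[1])-W
    h=cv2.cvtColor(im[y:y+2*W,x:x+2*W],cv2.COLOR_BGR2HSV)
    h=cv2.resize(h,None,fx=S,fy=S,interpolation=cv2.INTER_LINEAR)
    m=cv2.inRange(h,lo,hi)
    k,l,st,ce=cv2.connectedComponentsWithStats(m); i=1+np.argmax(st[1:,4]*(np.hypot(*(ce[1:]-W*S).T)<12*S))
    m=(l==i).astype(np.uint8); cs,_=cv2.findContours(m,0,1); m[:]=0; cv2.drawContours(m,[max(cs,key=cv2.contourArea)],-1,1,-1)
    return m,(x,y)
def ren(n,P,o,shape):
    m=np.zeros(shape,np.uint8); q=(hull(n,P).reshape(-1,2)-o+.5)*S-.5
    cv2.fillConvexPoly(m,np.round(q*16).astype(np.int32),1,shift=4); return m
def fit(model,ms,starts,sc):
    def cost(p): return sum(1-(a&m).sum()/(a|m).sum() for n,(m,o) in ms.items() for a in[ren(n,model(p),o,m.shape)])
    return min((minimize(cost,s,method='Nelder-Mead',options=dict(initial_simplex=np.array(s)+np.vstack([np.zeros(len(sc)),np.diag(sc)]))) for s in starts),key=lambda r:r.fun)
def tile(im,n,c,polys,w=28,px=300):
    u,v=map(int,proj(n,c)); t=cv2.resize(im[v-w:v+w,u-w:u+w],(px,px),interpolation=cv2.INTER_CUBIC)
    for P,col in polys: cv2.polylines(t,[np.round((hull(n,P).reshape(-1,2)-[u-w,v-w]+.5)*px/2/w).astype(np.int32)],True,col,1)
    return t
restm=lambda p:np.r_[hexv(*p,.069,0),hexv(*p,.069,.03)]
E
python3 - <<'E'
from h import *
ims={n:snapshot(n) for n in("scene","top")}
lo,hi=(8,60,110),(35,255,255); x0=[.585,-.003]
ms={n:mask(ims[n],proj(n,[*x0,.02]),lo,hi) for n in ims}
r=fit(restm,ms,[[*x0,a] for a in(0,.35,-.35)],[.004,.004,.3]); print("rest",r.x,np.degrees(r.x[2]),r.fun)
for n in ims:
    q=fit(restm,{n:ms[n]},[r.x],[.004,.004,.1]); print(n,q.x,q.fun)
x0=[.537,.227]
mt={"top":mask(ims["top"],proj("top",[*x0,.06]),(0,0,150),(180,70,255))}
c=fit(lambda p:np.r_[circ(*p,.026,.067),circ(*p,.026,.047)],mt,[x0],[.004,.004]); print("cap",c.x,c.fun)
t=[tile(ims[n],n,[*r.x[:2],.02],[(restm(r.x),(255,0,0))]) for n in ims]
t+=[tile(ims[n],n,[*c.x,.035],[(circ(*c.x,.026,.067),(255,0,0)),(circ(*c.x,.026,.047),(0,200,0))]) for n in ims]
cv2.imwrite("pics/t1.png",np.vstack([np.hstack(t[:2]),np.hstack(t[2:])]))
E
```

```text
rest [ 0.58535346 -0.00787288 -0.59275142] -33.96215462233264 0.17572439006064322
scene [ 0.58677538 -0.00864531 -0.63622252] 0.0877181578861842
top [ 0.58464752 -0.00859544 -0.56424688] 0.08179708074811409
cap [0.53521841 0.22441732] 0.03554939981532779
```

View pics/t1.png

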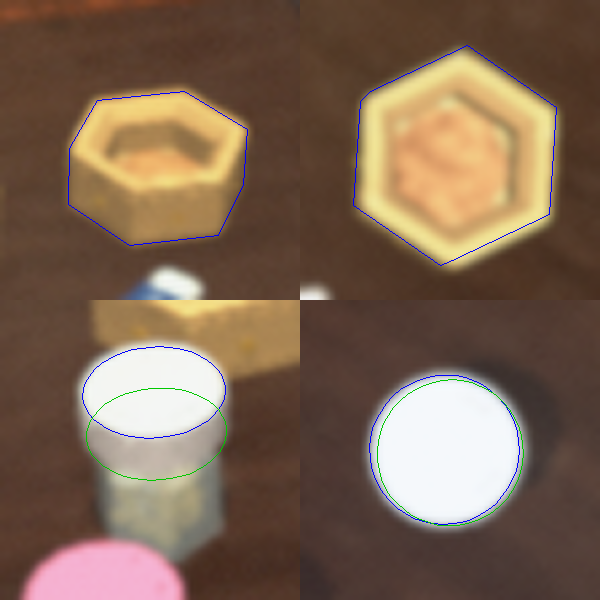

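The rest fit is about a pixel off (the side walls confuse it); the glass shows a bottom corner near (175,260) in its tile. I refine using the top face only, and compare glass-yaw candidates.

Run:
```python
from h import *
ims={n:np.mean([snapshot(n).astype(float) for _ in range(3)],0).astype(np.uint8) for n in("scene","top")}
x0=[.585,-.005]
top=lambda p:hexv(*p,.069,.03)
for v in(150,170,190):
  for n in ims:
    ms={n:mask(ims[n],proj(n,[*x0,.03]),(8,60,v),(40,255,255))}
    r=fit(top,ms,[[*x0,a] for a in(0,-.4,-.7)],[.004,.004,.3]); print(v,n,r.x,np.degrees(r.x[2]),r.fun)
c=[.5352,.2244]
t=[]
for a in range(0,60,10):
    y=np.radians(a); im=cv2.convertScaleAbs(ims["scene"],alpha=1.5)
    t.append(tile(im,"scene",[*c,.03],[(hexv(*c,y,.042,0),(0,0,255))],w=24,px=260))
cv2.imwrite("pics/t2.png",np.vstack([np.hstack(t[:3]),np.hstack(t[3:])]))
```

```text
150 scene [ 0.57996714 -0.00304749 -0.52175947] -29.894615729057204 0.3477036129822413
150 top [ 0.58269324 -0.00690443 -0.51650696] -29.593669183340094 0.06227606210544279
170 scene [ 0.58213021 -0.00463939 -0.55472445] -31.78336963378439 0.22415227283847927
170 top [ 0.58262628 -0.00736503  0.47646437] 27.29939776329046 0.02872894643670021
190 scene [ 0.58390253 -0.00647371 -0.55725877] -31.92857580475215 0.062481404343945224
190 top [ 0.5827091  -0.00720044 -0.56365771] -32.2952081307091 0.010008601141606066
```

View pics/t2.png

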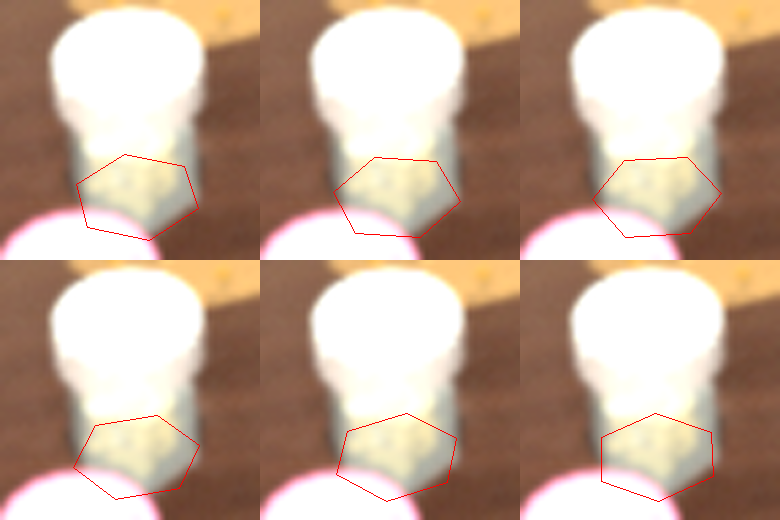

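The top-face fit puts the rest at about (0.583,-0.007) with yaw -32°. The glass matches the 0° candidate, with its bottom corner at (148,237) in the tile. I plan the approach to the jar next.

```bash
cat >> h.py <<'E'
def plan(wps,o=None):
    """wps: (x,y,z,yawdeg,rows) -> prints tool-frame rows from the measured pose"""
    o=o or robot.get_obs(); p=np.array(o["position"]); y=o["tool_rot"][2]
    for x,yy,z,yd,n in wps:
        d=(np.array([x,yy,z])-p)/n; dy=(np.radians(yd)-y)/n; out=[]
        for i in range(n):
            c,s=np.cos(y),np.sin(y); out.append([round(v,4) for v in(d[0]*c+d[1]*s,d[0]*s-d[1]*c,-d[2])]+[round(-np.degrees(dy)/8,3)]); y+=dy
        p=p+d*n; print(*out,sep="\n"); print()
E
python3 -c "
from h import *
plan([(.5,-.2,.23,22.8,8),(.5352,.2244,.17,80,8),(.5352,.2244,.037,80,4)])"
```

```text
[np.float64(0.0479), np.float64(-0.0246), np.float64(0.0002), np.float64(-0.0)]
[np.float64(0.0479), np.float64(-0.0246), np.float64(0.0002), np.float64(-0.0)]
[np.float64(0.0479), np.float64(-0.0246), np.float64(0.0002), np.float64(-0.0)]
[np.float64(0.0479), np.float64(-0.0246), np.float64(0.0002), np.float64(-0.0)]
[np.float64(0.0479), np.float64(-0.0246), np.float64(0.0002), np.float64(-0.0)]
[np.float64(0.0479), np.float64(-0.0246), np.float64(0.0002), np.float64(-0.0)]
[np.float64(0.0479), np.float64(-0.0246), np.float64(0.0002), np.float64(-0.0)]
[np.float64(0.0479), np.float64(-0.0246), np.float64(0.0002), np.float64(-0.0)]

[np.float64(0.0246), np.float64(-0.0472), np.float64(0.0075), np.float64(-0.894)]
[np.float64(0.0303), np.float64(-0.0438), np.float64(0.0075), np.float64(-0.894)]
[np.float64(0.0355), np.float64(-0.0397), np.float64(0.0075), np.float64(-0.894)]
[np.float64(0.0402), np.float64(-0.0349), np.float64(0.0075), np.float64(-0.894)]
[np.float64(0.0442), np.float64(-0.0297), np.float64(0.0075), np.float64(-0.894)]
[np.float64(0.0476), np.float64(-0.0239), np.float64(0.0075), np.float64(-0.894)]
[np.float64(0.0502), np.float64(-0.0178), np.float64(0.0075), np.float64(-0.894)]
[np.float64(0.052), np.float64(-0.0114), np.float64(0.0075), np.float64(-0.894)]

[np.float64(0.0), np.float64(0.0), np.float64(0.0332), np.float64(0.0)]
[np.float64(0.0), np.float64(0.0), np.float64(0.0332), np.float64(0.0)]
[np.float64(0.0), np.float64(0.0), np.float64(0.0332), np.float64(0.0)]
[np.float64(0.0), np.float64(0.0), np.float64(0.0332), np.float64(0.0)]
```

Emit:
carry_out --pt "0.048 -0.0246 0 0 0 0 0.085" --pt "0.048 -0.0246 0 0 0 0 0.085" --pt "0.048 -0.0246 0 0 0 0 0.085" --pt "0.048 -0.0246 0 0 0 0 0.085" --pt "0.048 -0.0246 0 0 0 0 0.085" --pt "0.048 -0.0246 0 0 0 0 0.085" --pt "0.048 -0.0246 0 0 0 0 0.085" --pt "0.048 -0.0246 0 0 0 0 0.085"

```text
t: 1.9
position: [0.5016, -0.1985, 0.2315]
tool_rot: [3.141, -0.0, 0.398]
force: [0.4, 0.7, -0.2]
grip_width: 0.0847
grasp_force: 0.0
```

Emit:
carry_out --pt "0.0246 -0.0472 0.0075 0 0 -0.894 0.085" --pt "0.0303 -0.0438 0.0075 0 0 -0.894 0.085" --pt "0.0355 -0.0397 0.0075 0 0 -0.894 0.085" --pt "0.0402 -0.0349 0.0075 0 0 -0.894 0.085" --pt "0.0442 -0.0297 0.0075 0 0 -0.894 0.085" --pt "0.0476 -0.0239 0.0075 0 0 -0.894 0.085" --pt "0.0502 -0.0178 0.0075 0 0 -0.894 0.085" --pt "0.052 -0.0114 0.0075 0 0 -0.894 0.085"

```text
t: 2.9
position: [0.5359, 0.2264, 0.1712]
tool_rot: [3.141, -0.0, 1.401]
force: [0.8, -1.1, -0.3]
grip_width: 0.0847
grasp_force: 0.0
```

```bash
python3 -c "
from h import *
plan([(.5352,.2244,.037,80,5)])"
```

```text
[np.float64(-0.0004), np.float64(-0.0001), np.float64(0.0268), np.float64(0.006)]
[np.float64(-0.0004), np.float64(-0.0001), np.float64(0.0268), np.float64(0.006)]
[np.float64(-0.0004), np.float64(-0.0001), np.float64(0.0268), np.float64(0.006)]
[np.float64(-0.0004), np.float64(-0.0001), np.float64(0.0268), np.float64(0.006)]
[np.float64(-0.0004), np.float64(-0.0001), np.float64(0.0268), np.float64(0.006)]
```

Emit:
carry_out --pt "-0.0005 0 0.027 0 0 0 0.085" --pt "-0.0005 0 0.027 0 0 0 0.085" --pt "-0.0005 0 0.027 0 0 0 0.085" --pt "-0.0003 0 0.027 0 0 0 0.085" --pt "0 0 0.026 0 0 0 0.085" --pt "0 0 0 0 0 0 0.085"

```text
t: 3.65
position: [0.5338, 0.2223, 0.0355]
tool_rot: [-3.137, 0.002, 1.396]
force: [-0.6, 0.1, -0.2]
grip_width: 0.0849
grasp_force: 0.0
```

Emit:
carry_out --pt "0 0 0 0 0 0 0.06" --pt "0 0 0 0 0 0 0.045" --pt "0 0 0 0 0 0 0.045" --pt "0 0 0 0 0 0 0.045" --pt "0 0 0 0 0 0 0.045" --pt "0 0 0 0 0 0 0.045" --squeeze 70

```text
t: 4.4
position: [0.5361, 0.2231, 0.0383]
tool_rot: [3.14, -0.001, 1.396]
force: [-1.5, 0.4, 6.2]
grip_width: 0.05
grasp_force: 71.9
```

Emit:
carry_out --pt "0 0 -0.02 0 0 0 0.045" --pt "0 0 -0.03 0 0 0 0.045" --pt "0 0 -0.03 0 0 0 0.045" --pt "0 0 -0.01 0 0 0 0.045" --pt "0 0 0 0 0 0 0.045"

```text
t: 5.03
position: [0.5354, 0.2228, 0.1272]
tool_rot: [3.141, -0.0, 1.396]
force: [0.4, 0.1, -3.9]
grip_width: 0.0502
grasp_force: 74.0
```

```bash
python3 -c "
from h import *
print(robot.get_obs()['force'],robot.get_obs()['torque'])
plan([(.5832,-.007,.15,48,8)])"
```

```text
[ 0.44768034  0.13356326 -3.87975262] [-0.00979151 -0.02525556 -0.00651991]
[np.float64(-0.0272), np.float64(0.0109), np.float64(-0.0029), np.float64(0.5)]
[np.float64(-0.0264), np.float64(0.0127), np.float64(-0.0029), np.float64(0.5)]
[np.float64(-0.0255), np.float64(0.0146), np.float64(-0.0029), np.float64(0.5)]
[np.float64(-0.0244), np.float64(0.0163), np.float64(-0.0029), np.float64(0.5)]
[np.float64(-0.0232), np.float64(0.018), np.float64(-0.0029), np.float64(0.5)]
[np.float64(-0.0219), np.float64(0.0195), np.float64(-0.0029), np.float64(0.5)]
[np.float64(-0.0205), np.float64(0.021), np.float64(-0.0029), np.float64(0.5)]
[np.float64(-0.019), np.float64(0.0224), np.float64(-0.0029), np.float64(0.5)]
```

Emit:
carry_out --pt "-0.027 0.011 -0.003 0 0 0.5 0.045" --pt "-0.0264 0.0127 -0.003 0 0 0.5 0.045" --pt "-0.0255 0.0146 -0.003 0 0 0.5 0.045" --pt "-0.0244 0.0163 -0.003 0 0 0.5 0.045" --pt "-0.0232 0.018 -0.003 0 0 0.5 0.045" --pt "-0.0219 0.0195 -0.003 0 0 0.5 0.045" --pt "-0.0205 0.021 -0.003 0 0 0.5 0.045" --pt "-0.019 0.0224 -0.003 0 0 0.5 0.045"

```text
t: 6.02
position: [0.5821, -0.0077, 0.1492]
tool_rot: [-3.138, 0.002, 0.836]
force: [0.6, -1.2, -3.9]
grip_width: 0.0501
grasp_force: 74.2
```

Emit:
carry_out --pt "0 0 0 0 0 0 0.045" --pt "0 0 0 0 0 0 0.045"

```text
t: 6.28
position: [0.5822, -0.0065, 0.1497]
tool_rot: [-3.139, 0.002, 0.838]
force: [-0.4, 0.7, -4.1]
grip_width: 0.0498
grasp_force: 74.1
```

Run:
```python
from h import *
o=robot.get_obs(); p=o["position"]; print(o["qpos"])
im=snapshot("scene"); zb=p[2]-.0375; j=[*p[:2]]
al=cv2.convertScaleAbs(im,alpha=1.3)
t=[tile(im,"scene",[*j,zb+.02],[],w=34,px=300)]
for a in(-32,-26,-38): t.append(tile(al,"scene",[*j,zb+.02],[(hexv(*j,np.radians(a),.042,zb),(0,0,255)),(hexv(*j,np.radians(a),.042,zb+.035),(255,0,0))],w=34,px=300))
cv2.imwrite("pics/t3.png",np.vstack([np.hstack(t[:2]),np.hstack(t[2:])]))
```

```text
[-8.41448917e-02  3.90018216e-01  1.59987360e+00  6.05242413e-04
  1.15509561e+00  6.48650260e-01]
```

View pics/t3.png

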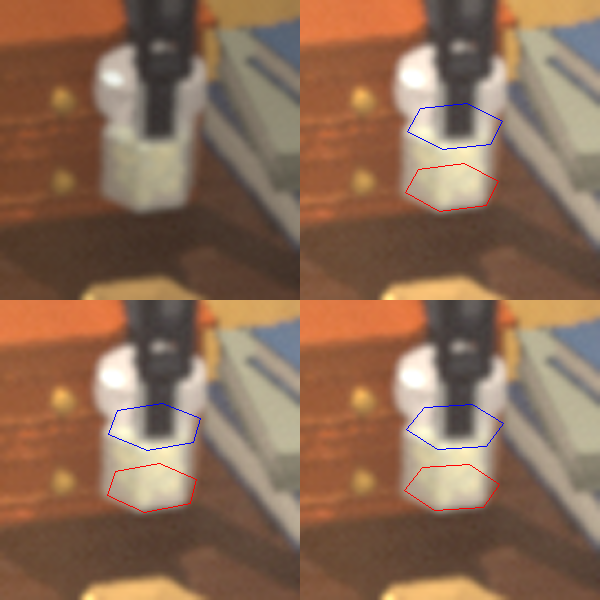

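The raw tile shows the hanging glass spanning columns 102 to 190, with its lower corner near (140,212). It sits about 1 px left of the model, and the yaw is between -26° and -32°. I measure the edges numerically.

Run:
```python
from h import *
o=robot.get_obs(); p=o["position"]
im=np.mean([snapshot("scene").astype(float) for _ in range(6)],0); np.save("avg.npy",im)
m,Rm,f=cam("scene"); print("right",Rm[:,0].round(3),"pos",p.round(4),o["tool_rot"])
zb=p[2]-.0375
u,v=proj("scene",[*p[:2],zb+.02]); print(u,v)
g=im.mean(2)
for r in range(int(v)-3,int(v)+8,2):
    row=cv2.GaussianBlur(g,(0,0),.7)[r]; d=np.diff(row); 
    def pk(lo,hi):
        s=np.abs(d[lo:hi]); i=lo+s.argmax(); a,b,c=np.abs(d[i-1:i+2]); return round(i+.5+.5*(a-c)/(a-2*b+c),2)
    print(r,pk(int(u)-16,int(u)-5),pk(int(u)+5,int(u)+16))
for a in(-44,-38,-32,-26,-20):
    h=hull("scene",np.r_[hexv(*p[:2],np.radians(a),.042,zb),hexv(*p[:2],np.radians(a),.042,zb+.035)]).reshape(-1,2)
    b=np.array([proj("scene",q) for q in hexv(*p[:2],np.radians(a),.042,zb)]); b=b[np.argsort(b[:,1])[-3:]]
    print(a,h[:,0].min().round(2),h[:,0].max().round(2),b.round(1).tolist())
x,y=int(u)-18,int(v)-22
t=cv2.resize(np.clip(im[y:y+40,x:x+36]*1.4,0,255).astype(np.uint8),None,fx=14,fy=14,interpolation=cv2.INTER_CUBIC); print("origin",x,y)
cv2.imwrite("pics/t4.png",t)
```

```text
right [-0.69  -0.724 -0.009] pos [ 0.5822 -0.0062  0.1499] [-3.13893454e+00  1.38688197e-03  8.38395665e-01]
313.1066358485948 155.9652758987833
152 301.75 321.76
154 301.47 321.35
156 301.45 320.83
158 301.39 320.74
160 301.37 320.76
162 301.28 320.69
-44 301.89 324.47 [[301.9, 163.8], [318.8, 168.7], [307.8, 168.8]]
-38 301.99 324.32 [[302.0, 164.4], [319.8, 168.4], [308.8, 169.0]]
-32 302.21 324.06 [[302.2, 165.0], [320.6, 168.0], [309.9, 169.3]]
-26 302.55 323.68 [[302.6, 165.6], [321.4, 167.6], [311.1, 169.4]]
-20 303.0 323.18 [[303.0, 166.1], [322.0, 167.1], [312.2, 169.5]]
origin 295 133
```

View pics/t4.png

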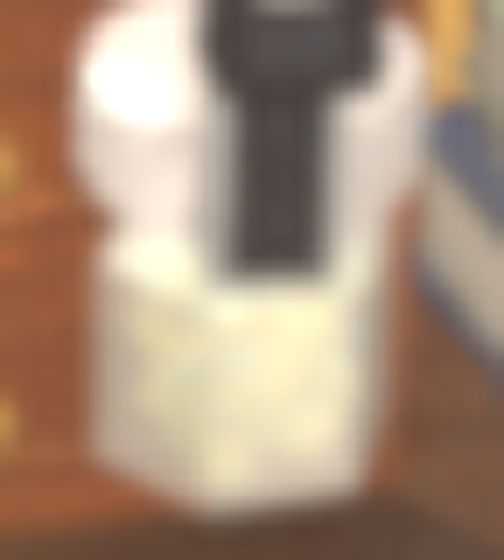

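The close view shows lower glass corners at (301.4,165.5), (308.9,169.6) and (320.7,168). That matches yaw of about -31° and a jar about 1 mm further along tool x, so I correct and descend.

Emit:
carry_out --pt "-0.0009 0.0012 0.02 0 0 0 0.045" --pt "0 0 0.03 0 0 0 0.045" --pt "0 0 0.022 0 0 0 0.045" --pt "0 0 0.006 0 0 0 0.045" --pt "0 0 0 0 0 0 0.045" --pt "0 0 0 0 0 0 0.045"

```text
t: 7.38
position: [0.5847, -0.0082, 0.0744]
tool_rot: [3.14, -0.001, 0.838]
force: [0.5, 0.1, -3.5]
grip_width: 0.0499
grasp_force: 74.2
```

Emit:
carry_out --pt "0 0 0.003 0 0 0 0.045" --pt "0 0 0.003 0 0 0 0.045" --pt "0 0 0.003 0 0 0 0.045" --pt "0 0 0.002 0 0 0 0.045" --pt "0 0 0 0 0 0 0.045"

```text
t: 8.0
position: [0.5834, -0.0083, 0.062]
tool_rot: [-3.141, 0.0, 0.838]
force: [-1.1, 0.2, -4.6]
grip_width: 0.0501
grasp_force: 74.2
```

Emit:
carry_out --pt "0 0 0.002 0 0 0 0.045" --pt "0 0 0.002 0 0 0 0.045" --pt "0 0 0.001 0 0 0 0.045" --pt "0 0 0 0 0 0 0.045"

```text
t: 8.5
position: [0.5835, -0.0082, 0.0571]
tool_rot: [-3.141, 0.0, 0.838]
force: [-1.3, 1.4, -4.3]
grip_width: 0.0501
grasp_force: 74.1
```

Past the flare with no contact force; it is in.

Emit:
carry_out --pt "0 0 0.003 0 0 0 0.045" --pt "0 0 0.003 0 0 0 0.045" --pt "0 0 0.002 0 0 0 0.045" --pt "0 0 0.002 0 0 0 0.045" --pt "0 0 0 0 0 0 0.045"

```text
t: 9.12
position: [0.5834, -0.0082, 0.0471]
tool_rot: [-3.141, 0.0, 0.838]
force: [-2.6, 0.1, -3.5]
grip_width: 0.0502
grasp_force: 74.2
```

Emit:
carry_out --pt "0 0 0.001 0 0 0 0.045" --pt "0 0 0.001 0 0 0 0.045" --pt "0 0 0 0 0 0 0.045"

```text
t: 9.5
position: [0.5834, -0.0082, 0.0455]
tool_rot: [-3.141, 0.0, 0.838]
force: [-3.8, 1.0, -0.3]
grip_width: 0.05
grasp_force: 74.3
```

Emit:
carry_out --pt "0 0 0.001 0 0 0 0.045" --pt "0 0 0 0 0 0 0.045"

```text
t: 9.75
position: [0.5835, -0.0082, 0.0448]
tool_rot: [-3.141, 0.0, 0.838]
force: [-5.0, 1.6, 3.7]
grip_width: 0.05
grasp_force: 74.6
```

Emit:
carry_out --pt "-0.0003 -0.0004 0.001 0 0 0 0.045" --pt "0 0 0 0 0 0 0.045"

```text
t: 10.0
position: [0.5834, -0.0082, 0.0444]
tool_rot: [3.141, -0.001, 0.838]
force: [-4.9, 2.6, 7.7]
grip_width: 0.0503
grasp_force: 75.0
```

Emit:
carry_out --pt "0 0.0001 0 0 0 -1 0.045" --pt "0 0.0001 0 0 0 -1 0.045" --pt "0 0.0001 0 0 0 -1 0.045" --pt "0 0.0001 0 0 0 -1 0.045" --pt "0 0 0 0 0 0 0.045"

```text
t: 10.62
position: [0.5833, -0.0084, 0.0446]
tool_rot: [3.141, -0.0, 1.397]
force: [-6.8, 0.9, 9.2]
grip_width: 0.0502
grasp_force: 75.4
```

```bash
python3 -c "
from h import *
o=robot.get_obs();print(o['torque'],o['force'],o['tau'][5],o['qpos'][5])"
```

```text
[ 0.31435     1.06676584 -0.09997124] [-6.83400759  0.85648596  9.21169211] -0.3991669323295355 0.08664385347972535
```

Emit:
carry_out --pt "0 -0.0008 0 0 0 -1 0.045" --pt "0 0.0001 -0.0001 0 0 -1 0.045" --pt "0 0.0001 -0.0001 0 0 -1 0.045" --pt "0 0.0001 -0.0001 0 0 -1 0.045" --pt "0 0.0001 -0.0001 0 0 -1 0.045" --pt "0 0.0001 -0.0001 0 0 -1 0.045" --pt "0 0.0001 -0.0001 0 0 -1 0.045" --pt "0 0.0001 -0.0001 0 0 -1 0.045"

```text
t: 11.62
position: [0.5838, -0.0078, 0.0456]
tool_rot: [3.14, 0.001, 2.517]
force: [-5.3, 2.0, 9.5]
grip_width: 0.0501
grasp_force: 75.4
```

```bash
python3 -c "
from h import *
o=robot.get_obs();print(o['torque'],o['force'],o['tau'][5],o['qpos'][5])"
```

```text
[ 0.55587082  0.96356853 -0.24788772] [-5.26631513  1.99753591  9.5116467 ] 0.8929228037595749 -1.0328457839122354
```

Emit:
carry_out --pt "0 0.0001 -0.0001 0 0 -1 0.045" --pt "0 0.0001 -0.0001 0 0 -1 0.045" --pt "0 0.0001 -0.0001 0 0 -1 0.045"

```text
t: 12.0
position: [0.5837, -0.0074, 0.0459]
tool_rot: [3.141, 0.001, 2.936]
force: [-4.9, 2.5, 10.5]
grip_width: 0.0501
grasp_force: 75.5
```

```bash
python3 -c "
from h import *
o=robot.get_obs();print(o['torque'],o['force'],o['tau'][5],o['qpos'][5])"
```

```text
[ 0.63803925  1.01889426 -0.30278031] [-4.8942209   2.49060053 10.47521524] 0.8892234228551388 -1.4512765627179511
```

Emit:
carry_out --pt "0 0.0001 -0.0001 0 0 -1 0.045"

```text
t: 12.12
position: [0.5836, -0.0073, 0.046]
tool_rot: [3.141, 0.001, 3.075]
force: [-6.4, 2.6, 10.5]
grip_width: 0.0507
grasp_force: 75.5
```

```bash
python3 -c "
from h import *
o=robot.get_obs();print(o['torque'],o['force'],o['tau'][5],o['qpos'][5])"
```

```text
[ 0.61588092  1.09003028 -0.2468779 ] [-6.3999574   2.58999536 10.47161459] 0.8881420455873013 -1.5907002065803402
```

Emit:
carry_out --pt "0 0.0001 -0.0001 0 0 -1 0.045"

```text
t: 12.25
position: [0.5835, -0.0072, 0.0461]
tool_rot: [3.141, 0.001, -3.068]
force: [-6.5, 2.3, 11.0]
grip_width: 0.0504
grasp_force: 75.5
```

```bash
python3 -c "
from h import *
o=robot.get_obs();print(o['torque'],o['force'],o['tau'][5],o['qpos'][5])"
```

```text
[ 0.63197207  1.15080177 -0.29497996] [-6.47301909  2.31979969 10.97520126] 0.8875980041921139 -1.730176006091736
```

Emit:
carry_out --pt "0 0.0001 -0.0001 0 0 -1 0.045"

```text
t: 12.38
position: [0.5834, -0.0071, 0.0462]
tool_rot: [3.141, 0.001, -2.928]
force: [-6.6, 2.5, 11.3]
grip_width: 0.0501
grasp_force: 75.5
```

```bash
python3 -c "
from h import *
o=robot.get_obs();print(o['torque'],o['force'],o['tau'][5],o['qpos'][5])"
```

```text
[ 0.60698196  1.22172976 -0.2642091 ] [-6.55193675  2.47320822 11.34405797] 0.8870111033320427 -1.8696310120989736
```

Emit:
carry_out --pt "0 0.0001 -0.0001 0 0 -1 0.045"

```text
t: 12.5
position: [0.5833, -0.007, 0.0463]
tool_rot: [3.141, 0.001, -2.789]
force: [-6.7, 1.9, 11.4]
grip_width: 0.0501
grasp_force: 75.6
```

```bash
python3 -c "
from h import *
o=robot.get_obs();print(o['torque'],o['force'],o['tau'][5],o['qpos'][5])"
```

```text
[ 0.67933252  1.23166928 -0.33738945] [-6.73716158  1.9298762  11.36026338] 0.8864713087677956 -2.0090969795065496
```

Emit:
carry_out --pt "0 0.0001 -0.0001 0 0 -1 0.045"

```text
t: 12.62
position: [0.5832, -0.0069, 0.0464]
tool_rot: [3.141, 0.001, -2.649]
force: [-6.7, 2.1, 12.2]
grip_width: 0.0505
grasp_force: 75.6
```

```bash
python3 -c "
from h import *
o=robot.get_obs();print(o['torque'],o['force'],o['tau'][5],o['qpos'][5])"
```

```text
[ 0.6339953   1.28182001 -0.28201779] [-6.65243334  2.06468207 12.18662403] 0.8864252641797066 -2.1485619152481408
```

Emit:
carry_out --pt "0 0.0001 -0.0001 0 0 -0.5 0.045"

```text
t: 12.75
position: [0.5831, -0.0069, 0.0465]
tool_rot: [3.141, 0.001, -2.581]
force: [-7.6, 2.1, 11.6]
grip_width: 0.0501
grasp_force: 75.6
```

```bash
python3 -c "
from h import *
o=robot.get_obs();print(o['torque'],o['force'],o['tau'][5],o['qpos'][5])"
```

```text
[ 0.56503723  1.28134023 -0.27282679] [-7.64645641  2.10801149 11.57006962] 0.1321854768320918 -2.216499238284514
```

Emit:
carry_out --pt "0.0008 0.0005 -0.001 0 0 0 0.045" --pt "0 0 -0.001 0 0 0 0.045" --pt "0 0 0 0 0 0 0.045"

```text
t: 13.12
position: [0.5828, -0.007, 0.0473]
tool_rot: [-3.141, 0.001, -2.583]
force: [-2.9, 1.7, 4.6]
grip_width: 0.0502
grasp_force: 75.1
```

```bash
python3 -c "
from h import *
o=robot.get_obs();print(o['torque'],o['force'],o['tau'][5],o['qpos'][5])"
```

```text
[ 0.67589433  0.75084916 -0.11982512] [-2.86201045  1.67672385  4.64408273] -0.1285506784915924 -2.2142175459769806
```

Emit:
carry_out --pt "0 0 -0.001 0 0 0 0.045" --pt "0 0 -0.001 0 0 0 0.045" --pt "0 0 0 0 0 0 0.045"

```text
t: 13.5
position: [0.5826, -0.007, 0.0486]
tool_rot: [3.141, 0.0, -2.583]
force: [-2.4, 3.9, -0.4]
grip_width: 0.0501
grasp_force: 74.7
```

```bash
python3 -c "
from h import *
o=robot.get_obs();print(o['torque'],o['force'],o['tau'][5],o['qpos'][5])"
```

```text
[ 0.7622035   0.42803165 -0.07469611] [-2.42983558  3.91960339 -0.37163789] -0.11452697915956378 -2.2142746295701268
```

Emit:
carry_out --pt "0 0 -0.001 0 0 0 0.045" --pt "0 0 -0.001 0 0 0 0.045" --pt "0 0 0 0 0 0 0.045"

```text
t: 13.88
position: [0.5826, -0.0071, 0.051]
tool_rot: [3.141, 0.0, -2.583]
force: [-2.3, 4.3, -0.4]
grip_width: 0.0501
grasp_force: 74.7
```

```bash
python3 -c "
from h import *
o=robot.get_obs();print(o['torque'],o['force'],o['tau'][5],o['qpos'][5])"
```

```text
[ 0.91348053  0.46304111 -0.10283224] [-2.32642781  4.33468989 -0.44081157] -0.10531698586419225 -2.2143101606635684
```

Emit:
carry_out --pt "0 0.0009 -0.001 0 0 0 0.045" --pt "0 0 -0.003 0 0 0 0.045" --pt "0 0 -0.003 0 0 0 0.045" --pt "0 0 -0.003 0 0 0 0.045" --pt "0 0 -0.003 0 0 0 0.045" --pt "0 0 -0.003 0 0 0 0.045" --pt "0 0 0 0 0 0 0.045" --pt "0 0 0 0 0 0 0.045"

```text
t: 14.88
position: [0.5823, -0.0066, 0.067]
tool_rot: [-3.141, 0.0, -2.583]
force: [-0.1, 0.1, -0.4]
grip_width: 0.05
grasp_force: 74.5
```

Run:
```python
from h import *
o=robot.get_obs(); p=o["position"]; print(o["force"],o["torque"])
im=snapshot("scene")
g=[tile(im,"scene",[.583,-.007,.04],[],w=36,px=400),tile(snapshot("top"),"top",[.583,-.007,.04],[],w=60,px=400)]
cv2.imwrite("pics/t5.png",np.hstack(g))
```

```text
[-0.10537473  0.07453614 -0.39124384] [ 0.30287832  0.09626901 -0.02632322]
```

View pics/t5.png

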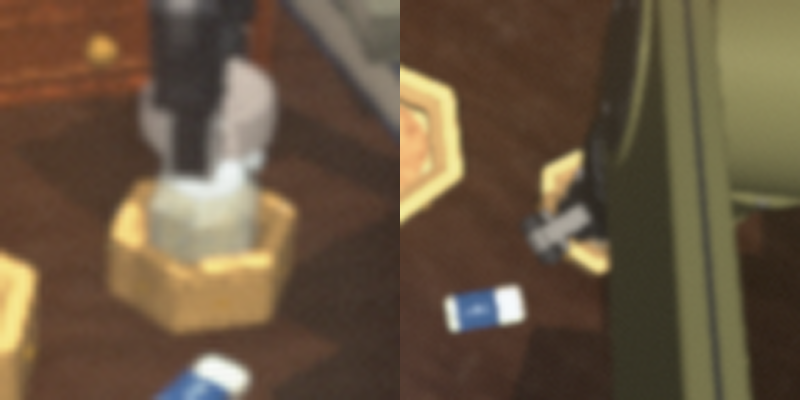

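The scene tile shows the jar standing in the rest at (205,225), and the cap held in the gripper at (210,105), clear of the open mouth. The force reading matches the cap's weight alone, so I hand the job in.

```bash
python3 -c "
from station import robot
print(robot.hand_in())"
```

```text
the job is handed in; nothing more can be done
None
```

The jar is seated in the small wooden rest, its cap is unscrewed and held about 2 cm up over the mouth, and the job is handed in at about 15 s; the tool turned about 2.87 rad in all, and because the torque never clearly dropped I confirmed the thread had let go by the lift force (only about 0.4 N), so the cap may have turned somewhat past the release point.

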